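# Load the slip gauge and pull its sprung sled to the rider

### The arm

A 7-joint arm with a two-finger parallel gripper is mounted at the origin on the work surface. World frame = base frame: x ahead of the robot, y to its left, z up, the work surface at z = 0. Lengths are in m, angles in rad, forces in N, time in s.
With the tool pointing down it reaches from about 0.4 to 0.875 m from the base axis. Payload 19.3 kg.
Tool frame: the origin (TCP) lies on the centre line of the jaws, within the pads' length; the fingertips stand 25 mm ahead of it and the grasp point (between the pads) lies 6 mm ahead of it (r.tips_ahead is the distance from the TCP to the fingertips, in m); z points along the fingers, x is the direction in which the jaws open and shut, and the axes are right-handed (so a half turn about z gives the same grasp; the last joint's range is limited). The gripper opens to 85 mm and grips with 20 to 120 N. Pads are 22 mm wide; open, the fingers measure 114 mm over their backs; the gripper's body (76 mm by 85 mm) begins 54 mm behind the grasp point. The pads swing forward as they close: fully open they stand 13 mm farther back than shut.
Start: joints at [-1.248, 0.521, -0.036, 1.599, 0.021, 1.021, -0.113], TCP at [0.239, 0.577, 0.256] pointing down, gripper open.
Joint ranges: [-2.91, 2.91], [-0.3, 2.13], [-1.5, 1.42], [0.17, 2.43], [-1.26, 4.41], [0.16, 1.93], [-2.52, 2.52]. Speed limits (rad/s): [1.89, 1.89, 2.39, 2.39, 3.01, 3.01, 3.01].

### API

Orientations are given as a unit quaternion [x, y, z, w].
In Python, from rig import r gives the robot as it stands. Calls block until the motion is done:
- r.move_ptp(position, orientation): joint-space move of the TCP to a pose.
- r.line_to(position, rotation=None, vel=0.15, threshold=None): straight line of the TCP; rotation=None keeps the orientation; vel is the mean speed in m/s. With threshold (N) it stops when the force on the tool has changed by that much, and returns True; else False.
- r.goto_joints(angles): joint-space move.
- r.let_go() and r.close_gripper(f_grip=None): open the fingers fully, or close them until they stop; f_grip is the grip in N (None keeps the last).
- r.pause(seconds).
- r.solve_ik(position, orientation): joint angles nearest the present ones, or None.
- r.grab_frame(name): name is "side" or "top" or "wrist"; returns a dict with "img" (420x560x3 uint8, red, green, blue), "fx", "fy", "cx", "cy" (pixels), "eye" and "attitude" of the camera in the world. Camera axes: x right, y down, z forward; pixel columns grow to the right and rows downward; lengths in m; the calibration is good to about 2 mm. A picture is of the moment at which its call begins. There is no depth.
A pose or a line that the arm cannot do raises r.IKError and nothing moves.
- r.close_job(): hands the job in, once; it reports no verdict.
Readings, each from a call of its own:
- r.read_clock(): time.
- r.read_q(): joint angles.
- r.read_qvel(): joint speeds.
- r.read_tau(): joint torques, N m.
- r.read_tool_pos(): TCP position.
- r.read_eef_rot(): TCP orientation.
- r.read_contact_force(): force on the tool from outside, world axes, zero at the start.
- r.read_torque(): the same for the moment, N m.
- r.read_width(): finger opening in m.
Only numpy, scipy, OpenCV 4.12 (cv2) and the standard library are available. Lean on these libraries where they do the work, as an engineer would, in place of code of your own. Each camera call takes 0.05 s, during which the arm holds its last target. There are 200 camera calls.

### The job

Load the slip gauge: lay the thin rubber disc centred on the sled's round plate and put the thick steel weight centred on top of it, right way up. Then draw the sled out by its gate handle until its pointer is level with the brass rider on the scale, without pulling past it, hold it there for two seconds, and ease the sled back until it is fully home, never letting it snap back. Let go with the stack still centred on the plate, and leave the rider and everything else on the bench where they are.

Things in the scene. Friction and masses are not known exactly. Their poses are not given: they have to be found in the camera images.
- gauge: The slip gauge, fixed to the bench: grey base plate 390 x 120 x 12 mm, dark grey spring housing (100 x 85 mm, 70 mm high, centred at x = +120 mm) at its far end. Origin on the bench under the centre of the home sled plate. x runs along the slide towards the housing: the sled is pulled out along -x, roughly towards the robot. The scale strip is on its +y side.
- sled (a joint): How far the sprung sled is pulled out, m: 0 fully home against its stop, up to 0.095. A spring pulls it home (about 2 N at 0, 8 N at 0.075); let go, it snaps back.
- sled_plate (a point): Centre of the top face of the sled's flat round steel plate, 90 mm in diameter, 30 mm above the bench. Moves with the sled; axes as the gauge.
- sled_bar (a point): Middle of the top bar of the sled's gate handle: a dark steel round bar 12 mm thick along the gauge's y, 80 mm between the centres of its two uprights, 75 mm above the bench, 115 mm in front (gauge -x) of the plate centre; clear beneath it down to 22 mm. Moves with the sled; axes as the gauge.
- sled_pointer (a point): Tip of the sled's pointer, a black upright blade 4 mm thick at the +y side of the sled, 46 mm above the bench at its top; this point lies 45 mm in front of the plate centre. Moves with the sled; axes as the gauge.
- rider_mark (a point): Inner edge of the brass rider, an upright blade 4 mm thick (10 mm at its foot), 46 mm high, standing on the scale strip; it marks the wanted pull. Pointer and rider are level when both points have the same gauge x. It slides only when pushed; leave it as set. Axes as the gauge.
- pad_disc: Thin black rubber disc, 64 mm in diameter, 12 mm thick, loose, flat on the bench to one side of the gauge. Origin at the centre of its underside; z up.
- weight_disc: Thick steel disc weight, 56 mm in diameter, 26 mm high, about 0.5 kg, loose, flat on the bench on the other side. Origin at the centre of its underside; z up (a shallow dimple is on its top).
- tip_box: Bystander: pipette-tip box, white with clear lid, 120 x 85 x 97 mm, origin centre of underside.
- petri_dish: Bystander: closed culture dish, clear with white lid, 92 mm across, 15 mm high, origin centre of underside.
- tape_roll: Bystander: roll of paper tape, 90 mm across, 22 mm high, origin centre of underside.
- pipette: Bystander: white hand pipette lying flat, 230 mm long along its x, 28 mm wide, 24 mm high, origin centre of underside.
Mind the look-alikes: they are no part of the job. Of the things like the pad_disc, leave any that is green or pink; of the rest the larger one is meant.

How it is judged:
On the way, in this order (a step that is already met when the one before it is completed fails the run):
1. The rubber disc lies on the plate and the steel weight on it, both within 12 mm of the plate's centre, flat and released, with the sled home (within 10 mm) (horizontal distance between each of pad_disc, weight_disc and sled_plate below 0.012 m and z of pad_disc in the frame of sled_plate between -0.004 and 0.004 m and z of weight_disc in the frame of sled_plate between 0.008 and 0.016 m and angle between each of pad_disc, weight_disc's own z axis and vertical below 0.1 rad and contact force between the fingers and pad_disc below 0.1 N and contact force between the fingers and weight_disc below 0.1 N and value of joint sled below 0.01 m), for 0.3 s.
2. The sled is pulled out so that its pointer is within 5 mm of the rider, with the stack still in place, for 1.5 s (horizontal distance between each of pad_disc, weight_disc and sled_plate below 0.012 m and z of pad_disc in the frame of sled_plate between -0.004 and 0.004 m and z of weight_disc in the frame of sled_plate between 0.008 and 0.016 m and angle between each of pad_disc, weight_disc's own z axis and vertical below 0.1 rad and x of sled_pointer in the frame of rider_mark between -0.005 and 0.005 m), for 1.5 s.
At the end, for the whole second after the job is handed in: The sled is back home (within 6 mm of its stop) and at rest; the rubber disc lies flat on its plate with the steel weight flat on top, both within 12 mm of the plate's centre; the robot touches nothing (horizontal distance between each of pad_disc, weight_disc and sled_plate below 0.012 m and z of pad_disc in the frame of sled_plate between -0.004 and 0.004 m and z of weight_disc in the frame of sled_plate between 0.008 and 0.016 m and angle between each of pad_disc, weight_disc's own z axis and vertical below 0.1 rad and contact force between the fingers and pad_disc below 0.1 N and contact force between the fingers and weight_disc below 0.1 N and value of joint sled below 0.006 m and linear speed of weight_disc below 0.02 m/s and contact force between the fingers and anything else below 0.1 N).
It fails at once if The sled snaps back (returns faster than 0.35 m/s) (velocity of joint sled below -0.35 m/s).
It fails at once if The pointer is pulled more than 12 mm past the rider (x of sled_pointer in the frame of rider_mark below -0.012 m).
It fails at once if The rider is shifted by more than 4 mm (distance of rider_mark from where it was at the start of the episode above 0.004 m).
It fails at once if A bystander is moved by more than 30 mm or knocked over (distance of any of tip_box, petri_dish, tape_roll, pipette from where it was at the start of the episode above 0.03 m or angle between any of tip_box, petri_dish, tape_roll, pipette's own z axis and vertical above 0.5 rad).
It also fails if it takes over 72 s, if anything falls off the work surface, if the arm or the gripper's body presses on something with over 40 N, if the wrist force passes 120 N, or if a joint passes its speed limit or range.

## Working session

There is one attempt and no reset: what is moved stays moved. The work goes in short steps, each a Python script; the robot and the scene stay as the last script left them, time stands still between calls to the robot, and variables do not carry over. Pictures are saved under pics/ and viewed, about 8 in all and at most 12, crops included, and the job is handed in when it is done.

```bash
ls; mkdir -p pics
python3 - <<'E'
from rig import r
import cv2,numpy as np
for n in("top","side"):
    f=r.grab_frame(n); cv2.imwrite(f"pics/{n}0.png",f["img"][:,:,::-1]); print(n,f["fx"],f["fy"],f["cx"],f["cy"],f["eye"],f["attitude"])
print(r.read_clock(),r.read_eef_rot(),r.read_tool_pos(),r.tips_ahead)
E
```

```text
pics
top 460.14130383254417 460.14130383254417 273.6128304600742 202.45906256147097 [ 0.38504121 -0.02690044  1.14580781] [-0.70057877  0.71121692 -0.04839441  0.03190378]
side 532.9218046255772 532.9218046255772 279.70082955907844 204.7432404311077 [ 0.22224781 -0.78674954  0.94308222] [ 0.91097741 -0.18395041  0.0639815  -0.36357775]
0.1 [ 8.31478576e-01  5.55556584e-01 -4.08395716e-04  3.04329240e-04] [0.23912618 0.57716071 0.25577742] 0.025
```

View pics/top0.png

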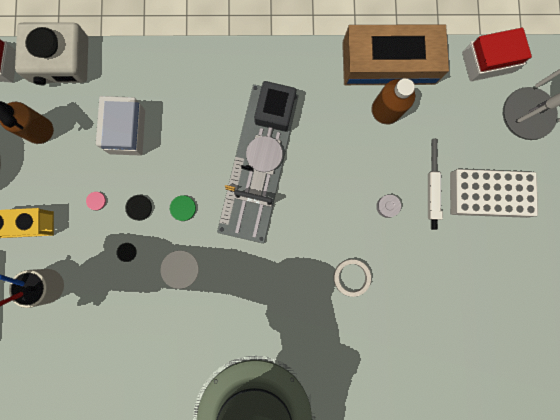

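View pics/side0.png

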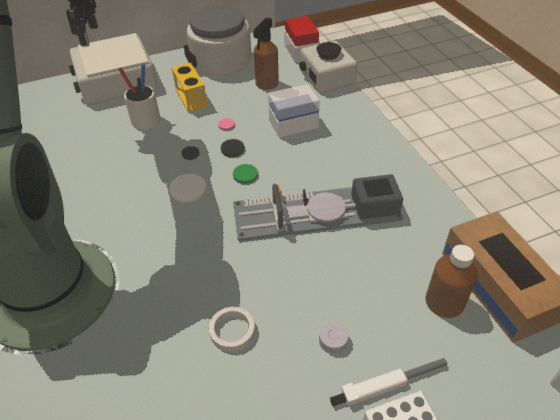

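The top view shows the pad at about (139,207) (larger black disc), weight at (389,205), plate at (264,154), rider at (231,188), pointer at (246,168), and small black decoy at (126,252). The side view agrees. Next I'll refine these and convert them to positions.

```bash
cat > h.py <<'E'
from rig import r
import cv2,numpy as np
from scipy.spatial.transform import Rotation as R
def unproj(f,uv,z):
    d=R.from_quat(f["attitude"]).apply([(uv[0]-f["cx"])/f["fx"],(uv[1]-f["cy"])/f["fy"],1]); e=np.array(f["eye"])
    return e+d*(z-e[2])/d[2]
def proj(f,p):
    c=R.from_quat(f["attitude"]).inv().apply(np.array(p)-f["eye"]); return np.array([f["cx"]+f["fx"]*c[0]/c[2],f["cy"]+f["fy"]*c[1]/c[2]])
def down(yaw): # tool z down, tool x (jaw axis) at yaw
    c,s=np.cos(yaw),np.sin(yaw)
    return R.from_matrix(np.array([[c,s,0],[s,-c,0],[0,0,-1]])).as_quat()
def blob(f,uv,half,fn,z):
    """centroid+bbox of the connected blob nearest uv where fn(img) holds"""
    m=fn(f["img"].astype(int)).astype(np.uint8); w=np.zeros_like(m); u,v=map(int,uv)
    w[max(v-half,0):v+half,max(u-half,0):u+half]=1
    n,l,st,c=cv2.connectedComponentsWithStats(m*w)
    i=1+np.argmax(st[1:,4]); p=unproj(f,c[i],z)
    k=np.argwhere(l==i)[:,::-1].astype(np.float32); (cc,rad)=cv2.minEnclosingCircle(k)
    return c[i],st[i],p, 2*np.sqrt(st[i,4]/np.pi)*(f["eye"][2]-z)/f["fx"]
E
python3 - <<'E'
from h import *
f=r.grab_frame("top"); im=f["img"]
blk=lambda a:a.max(2)<60
print("pad",*blob(f,(139,207),20,blk,.012)); print("small",*blob(f,(126,252),16,blk,.012))
# robust circle by Hough-ish: print weight via deviation from bench
bg=np.median(im[215:235,380:410].reshape(-1,3),axis=0); print(bg, im[205,389], im[154,264])
pur=lambda a:(a[:,:,0]-a[:,:,1]>3)
print("weight",*blob(f,(389,205),20,pur,.026)); print("plate",*blob(f,(264,154),24,pur,.03))
for p in[(287,83),(255,82)]:pass
c=im[70:250,205:310]; c=cv2.resize(c,None,fx=3.3,fy=3.3,interpolation=cv2.INTER_CUBIC)
d=im[180:230,365:415];d=cv2.resize(d,(297,297))
e=im[180:277,110:207]; e=cv2.resize(e,(297,297))
print(c.shape)
cv2.imwrite("pics/crop1.png",np.hstack([c,np.vstack([d,e])])[:,:,::-1])
E
```

```text
pad [138.57884615 207.21346154] [126 195  26  25 520] [0.50704939 0.27818046 0.012     ] 0.0634022918589116
small [126.21311475 251.90491803] [117 243  20  19 305] [0.39810897 0.30624289 0.012     ] 0.04855715183308767
[170. 176. 161.] [178 168 167] [176 168 167]
weight [388.88729017 205.60191847] [377 195  24  22 417] [ 0.50094846 -0.33784418  0.026     ] 0.05607578482246754
plate [264.00815661 154.17455139] [ 246  130   36   48 1226] [ 0.63253324 -0.03225017  0.03      ] 0.09580727169952684
(594, 346, 3)
```

View pics/crop1.png

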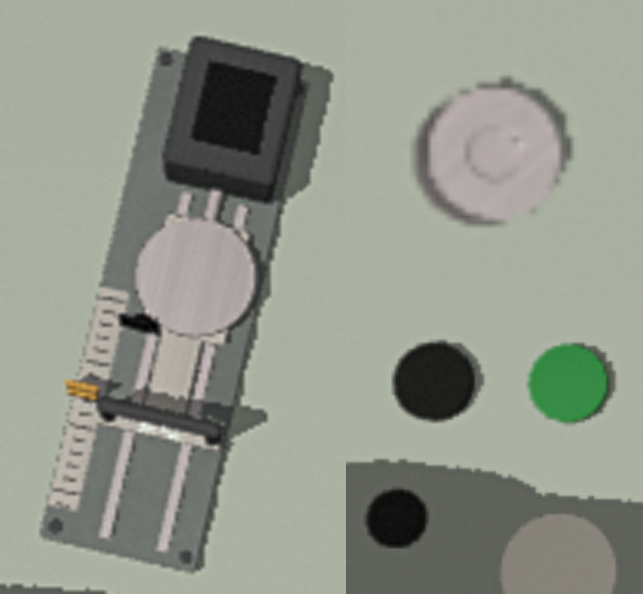

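Pad diameter measures 63.4 mm and weight 56.1 mm, both as specified. In the crop: plate (196,277) radius 60, bar ends (105,408) and (218,432), pointer (138,322), rider (82,389). Now the gauge geometry, checked against the known 115 mm offset.

Run:
```python
from h import *
f=r.grab_frame("top")
C=lambda a,b:(205+a/3.3-.35,70+b/3.3-.35)
P=lambda a,b,z:unproj(f,C(a,b),z)[:2]
pl=P(196,277,.03); b1=P(105,408,.081); b2=P(218,432,.081); bm=(b1+b2)/2
print("plate",pl,"bar",bm,"barlen",np.linalg.norm(b1-b2),"d",np.linalg.norm(pl-bm))
cor=[P(162,47,.012),P(42,537,.012),P(200,572,.012)]
v1=cor[0]-cor[1]; v2=b1-b2; v3=pl-bm
print("base len",np.linalg.norm(v1),"w",np.linalg.norm(cor[1]-cor[2]))
for v in(v1,[v2[1],-v2[0]],v3): print("yaw",np.degrees(np.arctan2(v[1],v[0])))
yaw=np.arctan2(v1[1],v1[0]); 
for n,p in(("pointer",P(138,322,.046)),("ridertop",P(82,389,.046)),("ridhi",P(82,380,.046)),("ridlo",P(82,397,.046)),("cornermid base",(cor[0]+cor[2])/2)):
    d=p-pl; print(n,p,"gauge",d[0]*np.cos(yaw)+d[1]*np.sin(yaw),-d[0]*np.sin(yaw)+d[1]*np.cos(yaw))
for y in (yaw+np.pi/2,yaw-np.pi/2,yaw,yaw+np.pi):
  for p in((.507,.278,.2),(.501,-.338,.2),(*pl,.2),(*bm,.2)):
    print(np.degrees(y).round(), np.round(r.solve_ik(p,down(y)),2))
```

```text
plate [ 0.63400458 -0.03235911] bar [ 0.52001094 -0.00630862] barlen 0.08159382942675183 d 0.11693236340320848
base len 0.38884003383977433 w 0.12042541612872891
yaw -13.922632722380746
yaw -12.860077672922491
yaw -12.872518071356765
pointer [0.59723835 0.01078765] gauge -0.04606770519953791 0.03303279280862044
ridertop [0.5480477 0.0521179] gauge -0.1037577361633803 0.061312993849081496
ridhi [0.55469254 0.05208148] gauge -0.09729934743486049 0.06287646912808498
ridlo [0.54214874 0.05215023] gauge -0.10949117250851066 0.0599250182461627
cornermid base [ 0.61701618 -0.02048856] gauge -0.019345496574391868 0.0074342117089383234
76.0 [-0.6   0.51 -0.01  1.78  0.01  0.85  0.72]
76.0 [ 0.13  0.62  0.55  1.73 -0.4   0.9   2.18]
76.0 [-0.16  0.61  0.18  1.63 -0.13  0.91  1.39]
76.0 [-0.25  0.44  0.2   1.94 -0.12  0.78  1.34]
-104.0 [-1.07  0.62  0.69  1.81 -0.5   0.9  -1.96]
-104.0 [-0.18  0.93  1.2   1.75 -0.94  1.17 -0.5 ]
-104.0 [-0.49  0.72  0.73  1.65 -0.56  0.99 -1.39]
-104.0 [-0.64  0.55  0.75  1.96 -0.5   0.83 -1.42]
-14.0 [-0.84  0.54  0.33  1.79 -0.22  0.85 -0.64]
-14.0 [-0.08  0.76  0.94  1.74 -0.71  1.02  0.88]
-14.0 [-0.4   0.67  0.57  1.65 -0.43  0.95  0.08]
-14.0 [-0.48  0.48  0.51  1.95 -0.32  0.79 -0.03]
166.0 [-0.34  0.53 -0.36  1.77  0.24  0.88  2.08]
166.0 [-0.18  0.94  1.22  1.75 -0.96  1.19 -2.06]
166.0 [ 0.67  0.94 -1.28  1.59  0.92  1.33  2.17]
166.0 [ 0.75  0.76 -1.27  1.89  0.81  1.14  2.06]
```

Consistent: plate to bar 117 mm (spec 115), base 389x120, yaw about -13.2°. Next, move over the pad, probe down open, then grasp.

```bash
cat >> h.py <<'E'
YAW=np.radians(-13.2); Q=down(YAW+np.pi/2); QB=down(YAW)
PAD=[.507,.278]; WT=[.501,-.338]; PL=np.array([.6335,-.0325])
E
python3 - <<'E'
from h import *
t=r.read_clock()
r.move_ptp([*PAD,.10],Q)
f=r.grab_frame("wrist"); cv2.imwrite("pics/w1.png",f["img"][:,:,::-1])
print(f["eye"],"pad px",proj(f,[*PAD,.012]),r.read_clock()-t)
print(*blob(f,np.clip(proj(f,[*PAD,.012]),0,550),200,lambda a:a.max(2)<50,.012))
E
```

```text
[0.43935432 0.29517161 0.21831112] pad px [273.52612006 225.91829421] 1.6333
[269.26287987 370.689057  ] [   73   263   400   157 30668] [0.60891141 0.25086934 0.012     ] 0.11461981291085836
```

View pics/w1.png

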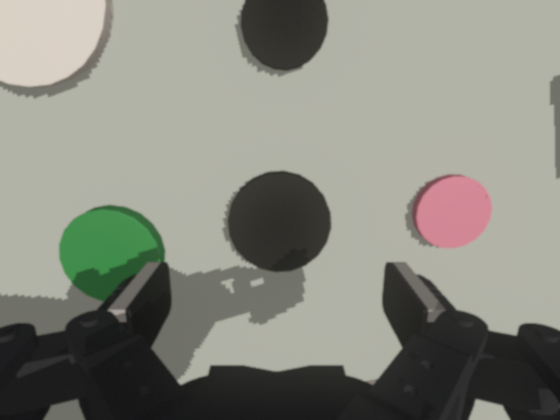

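The wrist view shows the pad at about (280,221), radius 51 px, against a predicted (273.5,226). That's a few mm off, so I'll correct and descend.

Run:
```python
from h import *
f=r.grab_frame("wrist"); p=unproj(f,(279.7,220.7),.012); print("wrist pad",p)
p=(p[:2]+np.array(PAD))/2
r.line_to([*p,.05],vel=.12)
c=r.line_to([*p,.012],vel=.04,threshold=4); z=r.read_tool_pos()[2]; print(c,z,r.read_contact_force())
z2=max(z+.006,.024); r.line_to([*p,z2],vel=.05)
r.close_gripper(30); print(z2,"w",r.read_width(),r.read_contact_force(),r.read_clock())
f=r.grab_frame("wrist"); cv2.imwrite("pics/w2.png",f["img"][:,:,::-1])
```

```text
wrist pad [0.50458108 0.28245434 0.012     ]
True 0.011864455893930915 [-1.19369178 -1.09182543  8.73954908]
0.024 w 0.06241018945121939 [-2.79744823 -0.5716569   7.73719563] 4.1167
```

The open tips reach the bench at TCP z = 0.012. Closing at 0.024 gave a width of 62.4 mm, so the pad is gripped. Lift it and check.

Run:
```python
from h import *
x,y,_=r.read_tool_pos()
r.line_to([x,y,.13],vel=.2); print(r.read_width(),r.read_contact_force())
r.move_ptp([*PL,.13],Q); print(r.read_tool_pos(),r.read_width(),r.read_contact_force(),r.read_clock())
f=r.grab_frame("wrist"); cv2.imwrite("pics/w3.png",f["img"][:,:,::-1]); print("plate px",proj(f,[*PL,.03]))
```

```text
0.0621549109247208 [ 0.43775534  0.36904077 -0.76860758]
[ 0.63331811 -0.03049196  0.12971533] 0.06180178464552865 [ 0.19774884  0.2184797  -1.089865  ] 6.125
plate px [272.61568755 220.32433176]
```

View pics/w3.png

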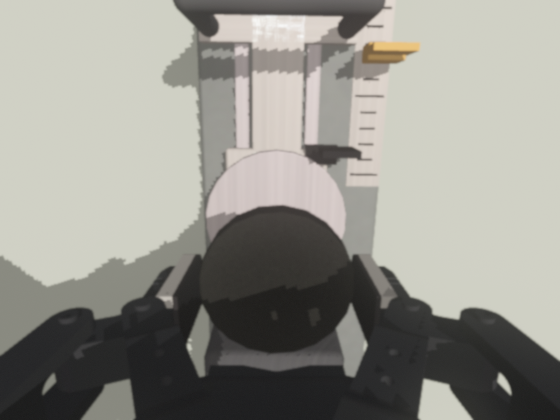

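The wrist view shows the plate circle centred at (276.5,220.5) with radius 69.5, the pad held at (276,280) with radius 76, rider top at (390,47), and pointer at (333,152). I'll get the pad-to-plate shift from this one image so camera bias cancels.

Run:
```python
from h import *
f=r.grab_frame("wrist"); t=r.read_tool_pos()
pl=unproj(f,(276.5,220.5),.03); pad=unproj(f,(276,280),t[2]-.024+.012); rd=unproj(f,(390,47),.046)
g=R.from_euler('z',-YAW)
sc=lambda px,z:px*0
e=np.linalg.norm(unproj(f,(346,220.5),.03)-unproj(f,(207,220.5),.03)); e2=np.linalg.norm(unproj(f,(352,280),t[2]-.012)-unproj(f,(200,280),t[2]-.012))
print("plate",pl,"pad",pad,"tool",t,"dia",e,e2)
print("gauge: pad-tool",g.apply(pad-t),"plate-tool",g.apply(pl-t),"rider-plate",g.apply(rd-pl))
a=f["img"][20:240,180:440]; print(f["eye"],R.from_quat(f["attitude"]).as_matrix()[:,2])
cv2.imwrite("pics/w3c.png",cv2.resize(a,None,fx=2.7,fy=2.7,interpolation=cv2.INTER_CUBIC)[:,:,::-1])
```

```text
plate [ 0.63429057 -0.02996178  0.03      ] pad [ 0.63117816 -0.02965711  0.11794385] tool [ 0.63342281 -0.03050324  0.12994385] dia 0.08933564922225155 0.061122229556523175
gauge: pad-tool [-0.00237857  0.00031121 -0.012     ] plate-tool [ 0.00072118  0.00072531 -0.09994385] rider-plate [-0.10058507  0.05930446  0.016     ]
[ 0.56612564 -0.01460491  0.24784446] [ 0.26085741 -0.05902308 -0.96357132]
```

View pics/w3c.png

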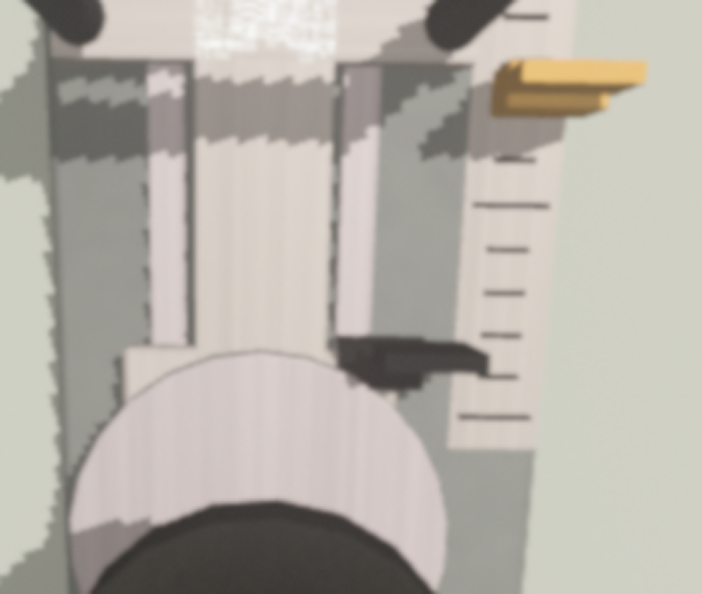

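Measured in the same image, the pad needs about +2.3 mm x and +0.4 mm y in the gauge frame. Place it, then fetch the weight.

```bash
cat >> h.py <<'E'
def goto(p,q=None,vel=.1,ptp=False):
    """line/ptp with one steady-state correction step"""
    p=np.array(p,float)
    r.move_ptp(p,q) if ptp else r.line_to(p,q,vel=vel)
    return p-r.read_tool_pos()
G=R.from_euler('z',YAW)
E
python3 - <<'E'
from h import *
t=r.read_tool_pos(); tgt=t+G.apply([.0023,.0004,0])
e=goto([*tgt[:2],.065],vel=.12); print("err",e)
c=r.line_to([tgt[0]+e[0],tgt[1]+e[1],.0535],vel=.03,threshold=3); print(c,r.read_tool_pos()-tgt,r.read_contact_force())
r.let_go(); x,y,z=r.read_tool_pos(); r.line_to([x,y,.15],vel=.2)
f=r.grab_frame("wrist"); cv2.imwrite("pics/w4.png",f["img"][:,:,::-1])
r.move_ptp([*WT,.12],Q); print(r.read_tool_pos(),r.read_clock())
f2=r.grab_frame("wrist"); print("wt px",proj(f2,[*WT,.026]))
cv2.imwrite("pics/w45.png",np.hstack([cv2.resize(x["img"],(400,300)) for x in(f,f2)])[:,:,::-1])
cv2.imwrite("pics/w5.png",f2["img"][:,:,::-1])
np.save("pics/f4.npy",{k:f[k] for k in f},allow_pickle=True)
np.save("pics/f5.npy",{k:f2[k] for k in f2},allow_pickle=True)
E
```

```text
err [-2.74470883e-04 -5.47238905e-05 -4.26565345e-04]
True [-8.54728134e-05 -7.56060209e-05 -7.57736428e-02] [ 0.01449024 -1.42886405  7.26395561]
[ 0.5021001  -0.33660913  0.11996217] 9.6417
wt px [273.00124027 220.92087147]
```

View pics/w45.png

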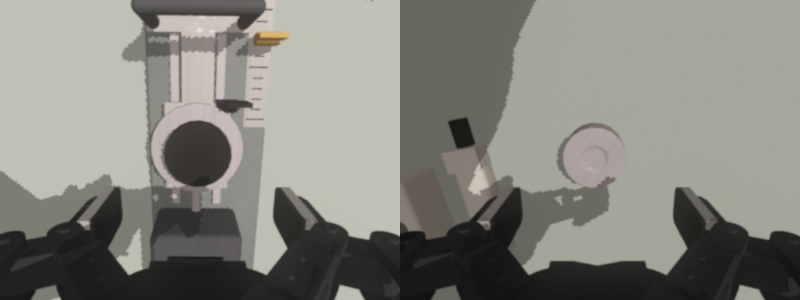

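The pad is on the plate. Weight seen at about (594,157) in the half-scale right image, with the pipette about 100 mm away from its centre, so that's clear. Now precise fits.

Run:
```python
from h import *
L=lambda n:np.load(n,allow_pickle=True).item()
def ell(f,m,uv,half,z):
    u,v=map(int,uv); w=np.zeros(m.shape,np.uint8); w[v-half:v+half,u-half:u+half]=1
    m=cv2.morphologyEx(m.astype(np.uint8)*w,cv2.MORPH_OPEN,np.ones((5,5)))
    cs,_=cv2.findContours(m,cv2.RETR_EXTERNAL,cv2.CHAIN_APPROX_NONE); c=max(cs,key=cv2.contourArea)
    h=cv2.convexHull(c)[:,0].astype(float)
    p=np.array([unproj(f,q,z)[:2] for q in h])
    (cx,cy),rad=cv2.minEnclosingCircle(p.astype(np.float32)*1000)
    A=np.c_[2*p,np.ones(len(p))]; s=np.linalg.lstsq(A,(p**2).sum(1),rcond=None)[0]
    return (s[:2]).round(4),2*np.sqrt(s[2]+s[0]**2+s[1]**2),2*rad
f=L("pics/f4.npy"); a=f["img"].astype(int)
b=a.max(2)<58
pad=ell(f,b,(277,214),60,.042); print("pad",pad)
pur=(a[:,:,0]-a[:,:,1]>3)|b
pur[:148]=0
print("plate",ell(f,pur,(276,212),68,.03))
f=L("pics/f5.npy"); a=f["img"].astype(int); print("wt",ell(f,(a[:,:,0]-a[:,:,1]>4),(271,217),60,.026), r.read_tool_pos())
```

```text
pad (array([ 0.6473, -0.0335]), np.float64(0.042937216062205984), 46.17839813232422)
plate (array([ 0.6368, -0.0313]), np.float64(0.09571923818814022), 110.34644317626953)
wt (array([ 0.5   , -0.3386]), np.float64(0.056902618480784845), 59.362674713134766) [ 0.50220223 -0.3364851   0.12001936]
```

Run:
```python
from h import *
f=np.load("pics/f4.npy",allow_pickle=True).item(); a=f["img"].astype(int); g=a.max(2)
print("row214",g[214,195:360:3]); print("col276",g[135:300:3,276])
c=f["img"][130:290,190:370]; cv2.imwrite("pics/f4c.png",cv2.resize(c,None,fx=3.5,fy=3.5,interpolation=cv2.INTER_CUBIC)[:,:,::-1])
```

```text
row214 [193 193 193 185 131 110 185 191 193 190 183 116  62  61  60  59  60  59
  59  58  57  56  56  56  56  56  55  55  56  55  56  55  56  56  56  56
  58  58  59  59  60  61  63 165 200 197 195 197 173 144 145 146 146 146
 147]
col276 [201 201 200 178 200 199 199 199 198 198 197 148  62  66  64  64  63  63
  61  60  59  59  58  58  56  57  56  55  54  54  53  53  53  54  53  54
  53  54  49  42  40  41  87 124 124 126 126 126 126 126 127 126 126 124
  65]
```

View pics/f4c.png

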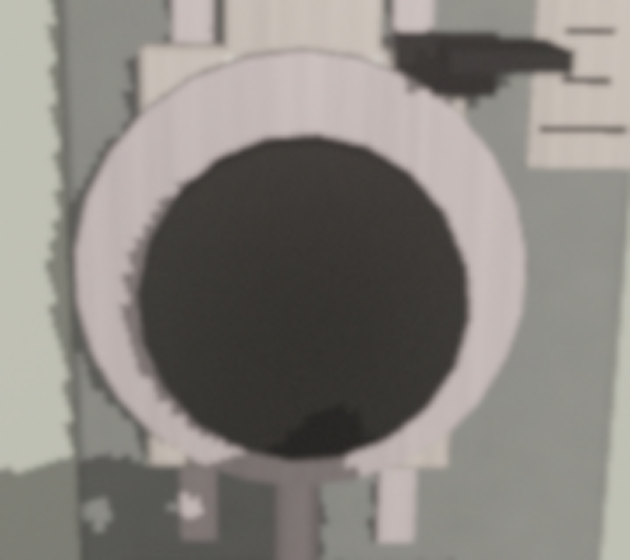

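In the crop, the pad spans u 138–469, v 136–460. The plate spans u 73–526, v 48 to about 485.

Run:
```python
from h import *
f=np.load("pics/f4.npy",allow_pickle=True).item()
P=lambda u,v,z:unproj(f,(190+u/3.5-.36,130+v/3.5-.36),z)
def circ(u0,u1,v0,v1,z):
    um,vm=(u0+u1)/2,(v0+v1)/2; a,b,c,d=P(u0,vm,z),P(u1,vm,z),P(um,v0,z),P(um,v1,z)
    print("dia",np.linalg.norm(a-b),np.linalg.norm(c-d)); return np.array([*G.inv().apply((c+d)/2)[:1],*G.inv().apply((a+b)/2)[1:]])
pad=circ(138,469,136,460,.042); pl=circ(73,526,48,483,.03)
front=G.inv().apply(P(300,48,.03))[0]+.045
print("pad-plate",pad-pl,"plate x from front edge",front,pl[0],"pad x front",G.inv().apply(P(303,136,.042))[0]+.032,pad[0])
w=G.apply(pl); print("plate world",w)
# rider: pointer vs rider in old view w3
f3=f
```

```text
dia 0.06280779556083115 0.06431270755393276
dia 0.08986282315613403 0.08970727235812569
pad-plate [0.00209142 0.00077183 0.012     ] plate x from front edge 0.6239534998919787 0.623806935760993 pad x front 0.6257419020318111 0.6258983554183423
plate world [ 0.63353954 -0.03068176  0.03      ]
```

Pad is about 2 mm off plate centre, well within 12 mm. Pick up the weight and place it.

Run:
```python
from h import *
W=np.array([.5,-.3386]); P2=np.array([.6340,-.0307])
e=goto([*W,.06],vel=.15); r.line_to([*(W+e[:2]),.028],vel=.08)
print("at",r.read_tool_pos()); r.close_gripper(60); w=r.read_width(); t=r.read_tool_pos(); print("w",w,t,r.read_contact_force())
assert .05<w<.06
r.line_to([t[0],t[1],.15],vel=.2); print(r.read_width(),r.read_contact_force())
r.move_ptp([*P2,.15],Q); e=P2-r.read_tool_pos()[:2]
e2=goto([*(P2+e),.085],vel=.12); tp=r.read_tool_pos(); print(tp,r.read_contact_force())
c=P2*2-tp[:2]+e
f=r.grab_frame("wrist"); cv2.imwrite("pics/w6.png",f["img"][:,:,::-1])
hit=r.line_to([*(P2+e+(P2-tp[:2])),.0685],vel=.03,threshold=3); print(hit,r.read_tool_pos(),r.read_contact_force())
r.let_go(); x,y,z=r.read_tool_pos(); r.line_to([x,y,.15],vel=.2)
f=r.grab_frame("wrist"); np.save("pics/f7.npy",{k:f[k] for k in f},allow_pickle=True); print(r.read_clock())
cv2.imwrite("pics/f7c.png",cv2.resize(f["img"][10:300,180:440],None,fx=2,fy=2,interpolation=cv2.INTER_CUBIC)[:,:,::-1])
```

```text
at [ 0.49942115 -0.33877131  0.02767281]
w 0.05333765385714012 [ 0.49978151 -0.33888698  0.02881478] [-2.61257692  3.17742696 10.21161009]
0.053459783939814536 [-0.46537413 -0.42346825 -5.67547963]
[ 0.63464994 -0.02892195  0.0855034 ] [ 0.25825362 -0.20350669 -5.02476914]
True [ 0.63375124 -0.03015926  0.07086023] [-0.13894774 -0.1832536   7.84849165]
15.4917
```

View pics/f7c.png

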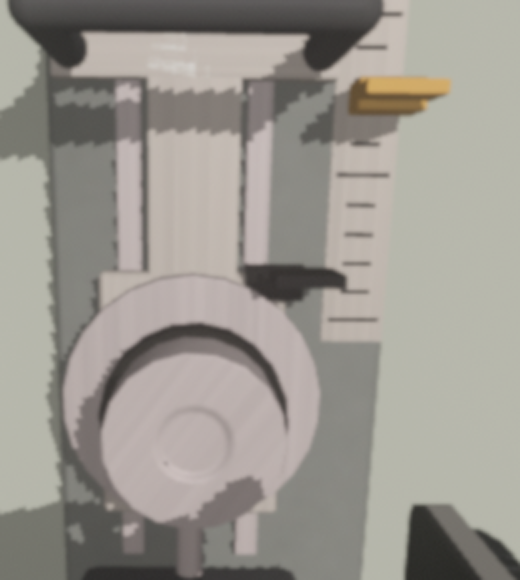

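In the crop, the weight spans u 100–290, v 353–529. The plate spans u 63–321 with its front at v 273. Rider top is at v 79–95 and the pointer top end at about (345,279). Converting to gauge coordinates.

Run:
```python
from h import *
f=np.load("pics/f7.npy",allow_pickle=True).item()
P=lambda u,v,z:G.inv().apply(unproj(f,(180+u/2-.25,10+v/2-.25),z))
x0=P(192,273,.03)[0]+.045; y0=(P(63,400,.03)[1]+P(321,400,.03)[1])/2; y1=(P(100,440,.068)[1]+P(290,440,.068)[1])/2
a,b=P(195,353,.068)[0],P(195,529,.068)[0]
print("plate",x0,y0,"weight d",(a+b)/2-x0,a+.028-x0,y1-y0,"dia",b-a,"world plate",G.apply([x0,y0,0]))
for n,v in(("rid top hi",79),("rid mid",87),("rid lo",95)):print(n,P(400,v,.046)-[x0,y0,0])
for v in(267,274,281,288):print("ptr",v,P(320,v,.046)-[x0,y0,0])
print("bar (front/back silhouette top edge)",P(195,0,.075)-[x0,y0,0],P(195,30,.075)-[x0,y0,0])
```

```text
plate 0.6238128288276878 0.11524184374979311 weight d 0.0016724397476712838 0.0019129416842826874 0.0009118742451716816 dia 0.055518996126777354 world plate [ 0.63364658 -0.03025117  0.        ]
rid top hi [-0.10219367  0.06030858  0.046     ]
rid mid [-0.10004862  0.06047288  0.046     ]
rid lo [-0.09789158  0.0606381   0.046     ]
ptr 267 [-0.04844411  0.03967251  0.046     ]
ptr 274 [-0.04629663  0.03977249  0.046     ]
ptr 281 [-0.04413792  0.03987299  0.046     ]
ptr 288 [-0.0419679   0.03997402  0.046     ]
bar (front/back silhouette top edge) [-0.11586916  0.00092761  0.075     ] [-0.10919485  0.00092513  0.075     ]
```

Stack is within 2 mm of centre, and the pull needed is about 53–55 mm. Grip the bar, with the wrist camera on the +y side above the scale.

Run:
```python
from h import *
B=G.apply([.6238-.115,.1152,0])[:2]; print("bar",B)
r.move_ptp([*B,.15],QB); e=B-r.read_tool_pos()[:2]; print(e)
c=r.line_to([*(B+e),.081],vel=.08,threshold=8); t0=r.read_tool_pos(); print(c,t0,r.read_contact_force())
if not c:
    r.close_gripper(60); t=r.read_tool_pos(); print("w",r.read_width(),"gauge",G.inv().apply(t),G.inv().apply(t0),r.read_contact_force(),r.read_clock())
f=r.grab_frame("wrist"); np.save("pics/f8.npy",{k:f[k] for k in f},allow_pickle=True)
cv2.imwrite("pics/w8.png",f["img"][:,:,::-1])
```

```text
bar [ 0.52166297 -0.00402863]
[-1.45650386e-04  9.64751798e-06]
False [ 0.52177742 -0.00405677  0.08138386] [-0.77331561 -0.73139513 -0.33456069]
w 0.00989606623966261 gauge [0.50911383 0.11523896 0.08123852] [0.50891785 0.11519874 0.08138386] [ 2.13855969 -0.74455157  3.93993969] 18.4333
```

View pics/w8.png

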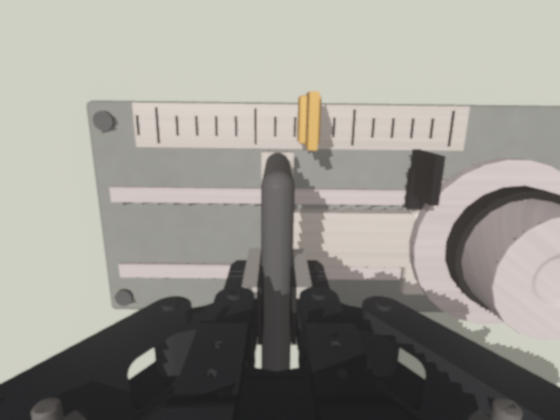

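The bar is gripped with the sled home. Rider top edge at u≈308–319, pointer at u≈408–442. Pull 50 mm slowly, then look.

Run:
```python
from h import *
t=r.read_tool_pos(); np.save("pics/home.npy",t)
r.line_to(t+G.apply([-.050,0,0]),vel=.03)
print("gauge move",G.inv().apply(r.read_tool_pos()-t),r.read_width(),r.read_contact_force(),r.read_clock())
f=r.grab_frame("wrist"); np.save("pics/f9.npy",{k:f[k] for k in f},allow_pickle=True)
cv2.imwrite("pics/w9.png",cv2.resize(f["img"][50:260,260:520],None,fx=2.8,fy=2.8,interpolation=cv2.INTER_CUBIC)[:,:,::-1])
```

```text
gauge move [-4.98815609e-02  5.12129543e-04  3.73159338e-05] 0.010053065652229343 [7.24683256 2.77229657 0.14795553] 20.2833
```

View pics/w9.png

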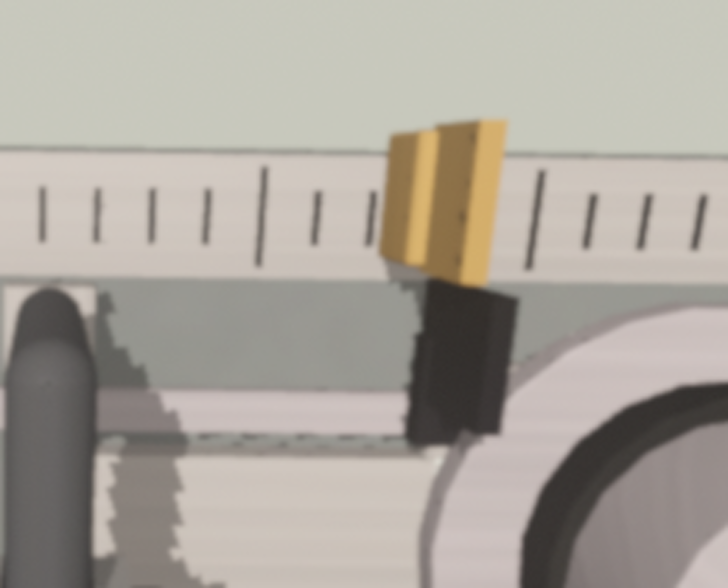

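Crop: rider top face right edge at (487,285), pointer top face right edge at (517,298). With 4 mm ≈ 25 px, that leaves about 5 mm centre to centre. Pull 4.2 mm more, hold, check, and ease back.

Run:
```python
from h import *
t=np.load("pics/home.npy")
r.line_to(t+G.apply([-.0542,0,0]),vel=.02)
c0=r.read_clock(); print("gauge move",G.inv().apply(r.read_tool_pos()-t),r.read_contact_force())
f=r.grab_frame("wrist"); r.pause(2.3); print(G.inv().apply(r.read_tool_pos()-t),r.read_clock()-c0)
cv2.imwrite("pics/w10.png",cv2.resize(f["img"][50:260,260:520],None,fx=2.8,fy=2.8,interpolation=cv2.INTER_CUBIC)[:,:,::-1])
```

```text
gauge move [-5.41410033e-02  5.46699957e-04  2.80831101e-05] [7.52851417 4.03859323 0.74003938]
[-5.40403715e-02  5.50130604e-04  1.81005082e-05] 2.349999999999998
```

View pics/w10.png

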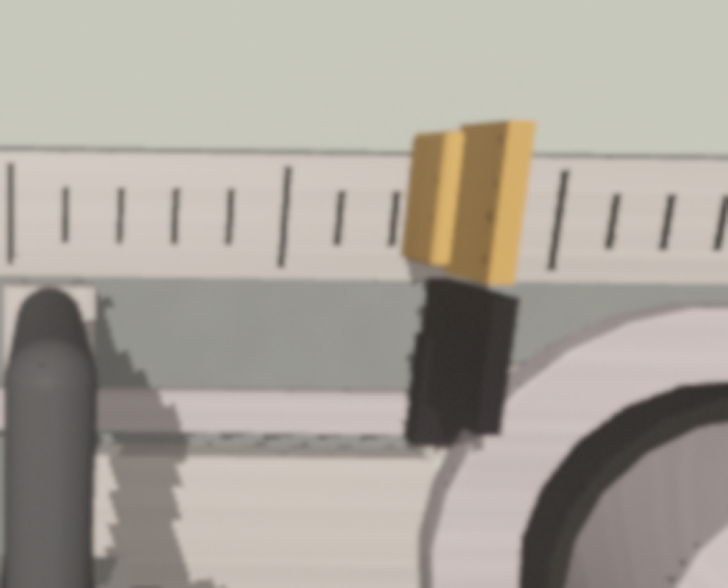

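Pointer top right edge (517,298) and rider edge (516,285) are level within about 0.5 mm, held 2.3 s. Ease back, release and retreat.

Run:
```python
from h import *
t=np.load("pics/home.npy")
r.line_to(t+G.apply([-.006,0,0]),vel=.03); r.line_to(t+G.apply([.0004,0,0]),vel=.01)
r.pause(.3); print("gauge move",G.inv().apply(r.read_tool_pos()-t),r.read_contact_force())
r.let_go(); x,y,z=r.read_tool_pos(); r.line_to([x,y,.16],vel=.12); print(r.read_clock())
P2=[.6340,-.0307]; r.move_ptp([*P2,.17],Q); r.pause(.3)
f=r.grab_frame("wrist"); print(r.read_contact_force(),r.read_clock())
cv2.imwrite("pics/w11.png",f["img"][:,:,::-1])
```

```text
gauge move [ 3.41403014e-04 -1.43746896e-05  8.39350016e-06] [3.20647187 1.74532454 6.70009437]
27.4167
[-0.07631684 -0.00830488  0.00505302] 29.0083
```

The viewer is used up, so I'll check numerically: return to the pose of the earlier post-placement frame and compare patches.

Run:
```python
from h import *
g=np.load("pics/f7.npy",allow_pickle=True).item()
r.line_to([.63375,-.03016,.15],vel=.1); r.pause(.3)
f=r.grab_frame("wrist"); print("eye diff mm",(np.array(f["eye"])-g["eye"])*1000)
A=cv2.cvtColor(g["img"],cv2.COLOR_RGB2GRAY); B=cv2.cvtColor(f["img"],cv2.COLOR_RGB2GRAY)
for n,(u0,v0,u1,v1) in dict(scale=(345,60,380,185),rider=(350,40,412,75),weight=(235,180,320,255),dimple=(255,208,302,252),pointer=(300,138,350,164),platefront=(225,140,300,165)).items():
    T=A[v0:v1,u0:u1]; m=cv2.matchTemplate(B[v0-15:v1+15,u0-15:u1+15],T,cv2.TM_CCOEFF_NORMED); _,s,_,l=cv2.minMaxLoc(m); print(n,"shift px",l[0]-15,l[1]-15,"score",round(s,3))
```

```text
eye diff mm [ 0.65936648 -0.05866793 -0.1565216 ]
scale shift px 0 -2 score 0.986
rider shift px 0 -2 score 0.998
weight shift px 0 -1 score 0.989
dimple shift px 0 -1 score 0.92
pointer shift px 0 -2 score 0.989
platefront shift px 0 -1 score 0.985
```

Everything moved together by 1–2 px, which the 0.7 mm camera offset explains. The sled is home, the stack is unmoved and the rider is unmoved. Handing in.

```bash
python3 -c "
from rig import r
x,y,z=r.read_tool_pos(); r.line_to([x,y,.2],vel=.15); print(r.read_contact_force(),r.read_clock()); r.close_job()"
```

```text
[ 0.75448451  0.33864281 -0.58698082] 30.1917
the job is handed in; nothing more can be done
```

The job is done and handed in at about 30 s of the 72 s allowed; no verdict was reported.

- **Stack:** I laid the rubber disc on the plate, about 2 mm off centre, and put the steel weight on it, dimple up, also about 2 mm off.
- **Pull:** I gripped the gate handle and drew the sled out 54 mm. The image showed the pointer level with the rider to about 0.5 mm. I held it there for 2.3 s.
- **Return:** I eased the sled home at 0.03 m/s, then 0.01 m/s for the last 6 mm, and let go at the stop.
- **Last checks:** After release, the plate, pointer, weight and rider all matched the pre-pull picture to within 1–2 px. The camera stood 0.7 mm off, which accounts for that.
- **Not checked as planned:** I had used up the 12 pictures, so this final check was by image matching rather than by eye. I took no separate final picture of the bystanders; no move went near them.
- **Disagreement between cameras:** The top and wrist cameras differed by 2–5 mm. I used the wrist camera for placing, and averaged the two for the first disc pick.

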